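Fetch the valve casting from behind the grease pots

ROBOT

A 7-joint arm with a two-finger parallel gripper is mounted at the origin on the work surface. World frame = base frame: x ahead of the robot, y to its left, z up, the work surface at z = 0. Lengths are in m, angles in rad, forces in N, time in s.
With the tool pointing down it reaches from about 0.425 to 0.95 m from the base axis. Payload 4.7 kg.
Tool frame: the origin (TCP) lies between the finger pads; the fingertips stand 25 mm ahead of it and the grasp point (between the pads) lies 6 mm ahead of it; z points along the fingers, y is the line along which they close (so a half turn about z gives the same grasp; the last joint's range is limited). The gripper opens to 85 mm and grips with 20 to 120 N. Pads are 22 mm wide; open, the fingers measure 114 mm over their backs; the gripper's body (76 mm by 85 mm) begins 54 mm behind the grasp point. The pads swing forward as they close: fully open they stand 13 mm farther back than shut.
Start: joints at [1.15, 0.469, -0.049, 1.532, 0.024, 1.141, -0.082], TCP at [0.258, -0.624, 0.256] pointing down, gripper open.
Joint ranges: [-2.59, 2.59], [-0.33, 1.99], [-1.39, 1.29], [0.1, 2.45], [-1.04, 4.18], [0.21, 1.99], [-2.66, 2.66]. Speed limits (rad/s): [2.57, 2.57, 3.14, 3.14, 3.14, 3.14, 3.14].

INTERFACE

Orientations are given as a 3x3 rotation matrix whose columns are the frame's x, y, z axes.
In Python, from rig import * gives the robot as it stands. Calls block until the motion is done:
- movep(position, orientation): joint-space move of the TCP to a pose.
- move_l(position, attitude=None, feed=0.15, until_force=None): straight line of the TCP; attitude=None keeps the orientation; feed is the mean speed in m/s. With until_force (N) it stops when the force on the tool has changed by that much, and returns True; else False.
- move_joints(angles): joint-space move.
- command_gripper(opening, newtons=None): finger opening in m; newtons is the grip in N (None keeps the last); returns when the fingers have stopped.
- sleep(seconds).
- inverse_kinematics(position, orientation): joint angles nearest the present ones, or None.
- sense(): the state.
- camera(name): name is "scene" or "top" or "wrist"; returns (picture, depth): 384x512x3 uint8, red, green, blue; 384x512 float32, m along the optical axis (not along the pixel's ray), 0 where there is no reading.
- camera_params(name): a dict with "K" (3x3 intrinsics, pixels), "position" and "rotation" of the camera in the world; the wrist camera has in their place "tool_from_camera" (4x4, takes a point from camera to tool coordinates, whose origin is the TCP and whose axes are the flange's). Camera axes: x right, y down, z forward; pixel columns grow to the right and rows downward; lengths in m; the calibration is good to about 2 mm. A picture is of the moment at which its call begins: read the wrist's pose just before it. camera_params takes no time and is no camera call.
A pose or a line that the arm cannot do raises Unreachable and nothing moves.
- finish_job(): hands the job in; it is judged then, once.
The state is a dict: "time_s": time; "joint_pos": joint angles; "qd": joint speeds; "joint_efforts": joint torques, N m; "position": TCP position; "tcp_rot": TCP orientation; "wrist_force": force on the tool from outside, world axes, zero at the start; "ft_torque": the same for the moment, N m; "finger_gap": finger opening in m; "gripper_force": force on a finger pad.
Only numpy, scipy, OpenCV 4.12 (cv2) and the standard library are available. Lean on these libraries where they do the work, as an engineer would, in place of code of your own. Each camera call takes 0.05 s, during which the arm holds its last target. There are 200 camera calls.

TASK

First move the three grease pots out of the blue tray and stand them on the cork mat, then take the valve casting from the tray and seat it in the press fixture, flat on the deck with its bore over the boss and its neck in the slot pointing to the ram. When it sits there, put each pot back in the tray, centred on the pad of its own cap colour; keep the pots upright throughout.

Things in the scene. Friction and masses are not known exactly. Their poses are not given: they have to be found in the camera images.
- pot_red: loose round grease pot, red screw cap and red band: grey body 46 mm across and 66 mm tall, sloping shoulder up to 77 mm, cap 30 mm across from 77 to 113 mm height (grip it there, from above, any yaw); about 0.16 kg; origin at the centre of its underside, z up; at the start it stands on the red pad in the blue tray
- pot_green: loose round grease pot, green screw cap and green band: grey body 46 mm across and 66 mm tall, sloping shoulder up to 77 mm, cap 30 mm across from 77 to 113 mm height (grip it there, from above, any yaw); about 0.16 kg; origin at the centre of its underside, z up; at the start it stands on the green pad in the blue tray
- pot_white: loose round grease pot, white screw cap and white band: grey body 46 mm across and 66 mm tall, sloping shoulder up to 77 mm, cap 30 mm across from 77 to 113 mm height (grip it there, from above, any yaw); about 0.16 kg; origin at the centre of its underside, z up; at the start it stands on the white pad in the blue tray
- pad_red: fixed red disc on the floor of the blue tray, 60 mm across, 3 mm thick: the home of the pot with the red cap; origin at the centre of its underside, its top is 3 mm above that. Which of the three spots of the tray (in front, left or right of the casting) has this colour differs from start to start
- pad_green: fixed green disc on the floor of the blue tray, 60 mm across, 3 mm thick: the home of the pot with the green cap; origin at the centre of its underside, its top is 3 mm above that. Which of the three spots of the tray (in front, left or right of the casting) has this colour differs from start to start
- pad_white: fixed white disc on the floor of the blue tray, 60 mm across, 3 mm thick: the home of the pot with the white cap; origin at the centre of its underside, its top is 3 mm above that. Which of the three spots of the tray (in front, left or right of the casting) has this colour differs from start to start
- valve: loose bare aluminium valve casting lying flat amid the pots: ring 60 mm across, 40 mm high, upright bore 44 mm, small side lugs; a level neck 20 mm thick runs along +x to a 39 mm flange at x 64 to 72 mm; 0.22 kg. Origin on the ring axis at the underside, z up. Grip the ring across y, 28 mm up; a pot beside it leaves only a 9 mm gap, no room for a finger
- tray: fixed open blue tray, 205 mm (x) by 215 mm (y), walls 5 mm thick and 32 mm high, floor 5 mm thick; origin at the centre of its underside. The casting lies at its middle, neck to the tray +x; the pads lie 66 mm from the middle to -x and 62 mm to +y and -y. Two yellow bushings in its -x corners are bystanders
- fixture: fixed press fixture; origin at table height on the axis of its boss (26 mm across, 26 mm high), which stands on a grey deck 20 mm above the origin. Two dark cheeks, 24 mm high, x 44 to 54 mm, leave a 38 mm slot for the neck along +x; dark backstop at x -46 mm, 30 mm high; ram beyond x 89 mm, 60 mm high. Seated: bore over boss, valve x along fixture x, 9 mm play. Orange box 60 mm high at x -135 mm
- mat: fixed cork mat on the table, the side area: 130 mm (x) by 250 mm (y), 4 mm thick; origin at the centre of its underside
Not all that is in view belongs to the job. What is shaped like the pot_green but black or purple is not meant.

How it is judged:
On the way, in this order (a step that is already met when the one before it is completed fails the run):
1. all three pots stand upright on the cork mat, let go (x of pot_red in the frame of mat between -0.055 and 0.055 m and y of pot_red in the frame of mat between -0.115 and 0.115 m and z of pot_red in the frame of mat between 0 and 0.008 m and angle between each of pot_red, pot_green, pot_white's own z axis and vertical below 0.1 rad and linear speed of each of pot_red, pot_green, pot_white below 0.02 m/s and contact force between each of pot_red, pot_green, pot_white and the fingers below 0.1 N and x of pot_green in the frame of mat between -0.055 and 0.055 m and y of pot_green in the frame of mat between -0.115 and 0.115 m and z of pot_green in the frame of mat between 0 and 0.008 m and x of pot_white in the frame of mat between -0.055 and 0.055 m and y of pot_white in the frame of mat between -0.115 and 0.115 m and z of pot_white in the frame of mat between 0 and 0.008 m), for 0.2 s.
2. the casting is seated in the fixture and let go, while the three pots stand on the mat (all of step 1 and horizontal distance between valve and fixture below 0.013 m and z of valve in the frame of fixture between 0.016 and 0.024 m and angle between the x axis of valve and the x axis of fixture, either way round below 0.3 rad and angle between valve's own z axis and vertical below 0.08 rad and contact force between valve and the fingers below 0.1 N and linear speed of valve below 0.02 m/s and angular speed of valve below 0.15 rad/s), for 0.2 s.
At the end, for the whole second after the job is handed in: The casting lies flat on the fixture's deck with its bore over the boss (axis within 13 mm, neck within 0.3 rad of the fixture's x, underside within 4 mm of the deck), and each pot stands upright on the pad of its own colour, centre within 12 mm of the pad's centre; all released and at rest (horizontal distance between valve and fixture below 0.013 m and z of valve in the frame of fixture between 0.016 and 0.024 m and angle between the x axis of valve and the x axis of fixture, either way round below 0.3 rad and angle between valve's own z axis and vertical below 0.08 rad and contact force between valve and the fingers below 0.1 N and linear speed of each of valve, pot_red, pot_green, pot_white below 0.02 m/s and angular speed of each of valve, pot_red, pot_green, pot_white below 0.15 rad/s and horizontal distance between pot_red and pad_red below 0.012 m and z of pot_red in the frame of pad_red between -0.001 and 0.007 m and angle between each of pot_red, pot_green, pot_white's own z axis and vertical below 0.1 rad and horizontal distance between pot_green and pad_green below 0.012 m and z of pot_green in the frame of pad_green between -0.001 and 0.007 m and horizontal distance between pot_white and pad_white below 0.012 m and z of pot_white in the frame of pad_white between -0.001 and 0.007 m); the robot touches nothing.
It fails at once if a pot is tipped by more than about 35 degrees (angle between any of pot_red, pot_green, pot_white's own z axis and vertical above 0.6 rad).
It also fails if it takes over 147 s, if anything falls off the work surface, if the arm or the gripper's body presses on something with over 40 N, if the wrist force passes 120 N, or if a joint passes its speed limit or range.

## Working session

There is one attempt and no reset: what is moved stays moved. The work goes in short steps, each a Python script; the robot and the scene stay as the last script left them, time stands still between calls to the robot, and variables do not carry over. Pictures are saved under pics/ and viewed, at most 14 in all, crops included, and the job is handed in when it is done.

```bash
mkdir -p pics; ls; python3 - <<'E'
from rig import *
import cv2
for n in("top","scene"):
    p,d=camera(n); cv2.imwrite(f"pics/{n}0.png",cv2.cvtColor(p,cv2.COLOR_RGB2BGR)); c=camera_params(n); print(n,c)
    import numpy as np; np.savez(f"{n}0.npz",p=p,d=d)
print(camera_params("wrist")); print(sense())
E
```

```text
pics
top {'K': array([[419.29943143,   0.        , 254.49237371],
       [  0.        , 419.29943143, 194.75348502],
       [  0.        ,   0.        ,   1.        ]]), 'position': array([ 0.19760329, -0.0013549 ,  1.08199882]), 'rotation': array([[-4.99522003e-03, -9.79579152e-01,  2.00996849e-01],
       [-9.99986246e-01,  5.21457490e-03,  5.61887065e-04],
       [-1.59852598e-03, -2.00991277e-01, -9.79591727e-01]])}
scene {'K': array([[445.18378941,   0.        , 253.82198048],
       [  0.        , 445.18378941, 195.03939128],
       [  0.        ,   0.        ,   1.        ]]), 'position': array([ 1.19207962, -0.31469923,  0.95848349]), 'rotation': array([[ 0.37543637,  0.68694335, -0.6222189 ],
       [ 0.92671537, -0.28958267,  0.23945876],
       [-0.0156892 , -0.66652135, -0.74532083]])}
{'K': array([[312.82703665,   0.        , 258.89916136],
       [  0.        , 312.82703665, 190.97917927],
       [  0.        ,   0.        ,   1.        ]]), 'tool_from_camera': array([[-2.69209792e-05, -9.48357901e-01, -3.17202286e-01,
         8.03794029e-02],
       [ 9.99999818e-01, 
[... 366 characters left out ...]
, 'qd': array([-0.0007531 , -0.00075455,  0.00144783, -0.00320887, -0.00078484,
       -0.0005011 ,  0.00163529]), 'joint_efforts': array([ 5.77192368e-04, -5.11514068e+01, -4.67559078e-02, -2.38391536e+01,
        1.08922055e-02,  4.37407783e-03, -2.42887545e-06]), 'position': array([ 0.25758195, -0.62340391,  0.2553732 ]), 'tcp_rot': array([[ 9.24217377e-01,  3.81866085e-01, -7.30125342e-04],
       [ 3.81866776e-01, -9.24216018e-01,  1.58632128e-03],
       [-6.90312392e-05, -1.74491631e-03, -9.99998475e-01]]), 'wrist_force': array([ 0.16197892, -0.12821738,  0.92357457]), 'ft_torque': array([-0.00739365,  0.00308488,  0.03437402]), 'gripper_force': 0.0, 'finger_gap': 0.08542972905069386}
```

View pics/top0.png

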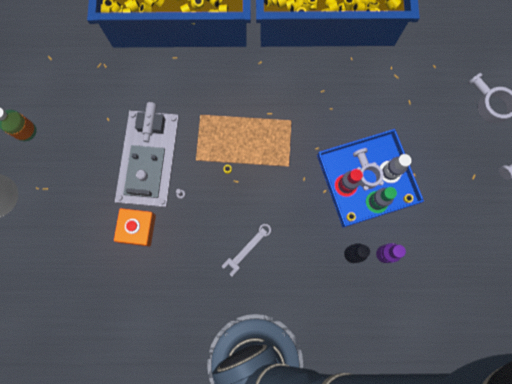

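View pics/scene0.png

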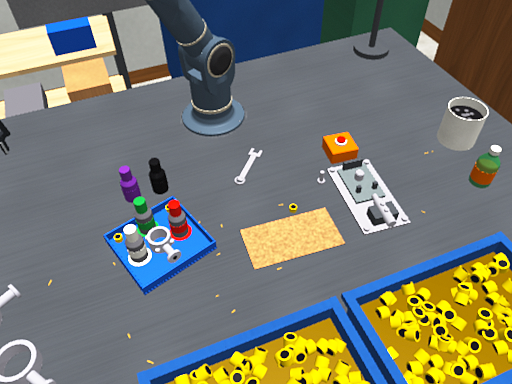

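The top view shows the tray at about (370,177) with red pot (350,180), green (382,200) and white (397,167). The casting is at (372,175), its neck pointing up-left. The mat is at (244,140), and the fixture's boss is at (142,175) with the ram upward. 

Lookalikes: the black pot (357,252) and purple pot (391,252) stand outside the tray and are the wrong colour. The ring and neck at (495,100) lies outside the tray. The casting meant is the one among the pots, and I'll confirm it in a crop.

```bash
cat > h.py <<'E'
from rig import *
import numpy as np, cv2
def cloud(n,p=None,d=None,T=None):
    c=camera_params(n); K=c["K"]
    if n=="wrist":
        s=sense(); R=s["tcp_rot"]; t=s["position"]; M=c["tool_from_camera"]
        Rw=R@M[:3,:3]; tw=R@M[:3,3]+t
    else: Rw,tw=c["rotation"],c["position"]
    if p is None: p,d=camera(n)
    v,u=np.indices(d.shape)
    P=np.stack([(u-K[0,2])*d/K[0,0],(v-K[1,2])*d/K[1,1],d],-1)@Rw.T+tw
    P[d==0]=np.nan
    return p,P,(K,Rw,tw)
def hsv(p): return cv2.cvtColor(p,cv2.COLOR_RGB2HSV).astype(int)
def down(yaw):  # tool x along yaw, z down
    c,s=np.cos(yaw),np.sin(yaw)
    return np.array([[c,s,0],[s,-c,0],[0,0,-1.]])
E
python3 - <<'E'
from h import *
z=np.load("top0.npz"); p,P,_=cloud("top",z["p"],z["d"]); H=hsv(p); h,s,v=H[...,0],H[...,1],H[...,2]; Z=P[...,2]
v_,u_=np.indices(h.shape)
tr=(u_>310)&(u_<430)&(v_>125)&(v_<230)
def rect(m,n):
    q=P[m][:,:2]; r=cv2.minAreaRect((q*1000).astype(np.float32)); print(n,m.sum(),r,"meanz",P[m][:,2].mean())
    return r
top=tr&(Z>.112)&(Z<.13)
for n,m in dict(red=((h<8)|(h>172))&(s>120),green=(h>45)&(h<80)&(s>100),white=(s<50)&(v>140)).items():
    m=top&m; print(n,m.sum(),np.median(P[m],0),(P[m].min(0)+P[m].max(0))/2)
blue=tr&(h>100)&(h<125)&(s>150)
rect(blue&(Z>.026)&(Z<.036),"rim"); rect(blue,"blue")
mat=(u_>185)&(u_<300)&(v_>105)&(v_<175)&(h<22)&(s>80)&(Z<.012)
m2=cv2.morphologyEx(mat.astype(np.uint8),cv2.MORPH_OPEN,np.ones((7,7)))>0
rect(m2,"mat")
fx=(u_>105)&(u_<190)&(v_>95)&(v_<212)
m2=fx&(Z>.003)&(Z<.1)
for lo,hi in((.004,.016),(.016,.024),(.04,.044),(.044,.05)):
    m=(fx&(Z>lo)&(Z<hi)); n,l,st,c=cv2.connectedComponentsWithStats(m.astype(np.uint8))
    for i in range(1,n):
        if st[i,4]>12: rect(l==i,f"fx{lo} px{c[i].round()}")
cv2.imwrite("pics/crop0.png",cv2.cvtColor(np.hstack([cv2.resize(p[125:235,310:430],(400,366),interpolation=2),cv2.resize(p[95:215,95:215],(366,366),interpolation=2)]),cv2.COLOR_RGB2BGR))
E
```

```text
red 111 [ 0.44156012 -0.24074609  0.11986077] [ 0.44248763 -0.24061321  0.11880376]
green 115 [ 0.39745648 -0.31645881  0.12012972] [ 0.39729875 -0.31741785  0.11900152]
white 123 [ 0.47813446 -0.35807506  0.11997396] [ 0.47850483 -0.3585595   0.11822912]
rim 640 ((462.3722839355469, -299.43890380859375), (205.98025512695312, 216.51536560058594), 17.230918884277344) meanz 0.03068553307385565
blue 4169 ((463.474853515625, -303.9197998046875), (207.81039428710938, 223.61026000976562), 17.950376510620117) meanz nan
mat 4122 ((571.4762573242188, 27.755142211914062), (250.27655029296875, 131.42832946777344), 85.55950927734375) meanz 0.0034200908195844773
fx0.004 px[149. 159.] 2265 ((521.4793701171875, 286.56976318359375), (139.2997589111328, 259.16424560546875), 84.3591079711914) meanz 0.009696673435136924
fx0.004 px[181. 195.] 33 ((419.9541320800781, 191.5386199951172), (16.350770950317383, 20.35931396484375), 47.64980697631836) meanz 0.008234434190806186
fx0.016 px[132. 113.] 23 ((641.50634765625, 330.0729064941406), (15.063591003417969, 14.636930465698242), 0.46482542157173157) meanz 0
[... 1448 characters left out ...]
5), (19.952430725097656, 16.873241424560547), 1.7445026636123657) meanz 0.04661573876755128
fx0.044 px[140. 174.] 52 ((467.7538146972656, 290.0534362792969), (21.833873748779297, 21.733348846435547), 41.03391647338867) meanz 0.046098165303753665
fx0.044 px[134. 191.] 58 ((421.99859619140625, 301.7310485839844), (43.832027435302734, 10.64716911315918), 86.03605651855469) meanz 0.04819597838746497
fx0.044 px[147. 192.] 17 ((419.66058349609375, 270.6289978027344), (10.028059959411621, 8.438427925109863), 81.10139465332031) meanz 0.04733533906989004
fx0.044 px[123. 210.] 19 ((373.286376953125, 327.4137268066406), (23.66609001159668, 6.877241611480713), 81.75017547607422) meanz 0.0457869141783611
```

View pics/crop0.png

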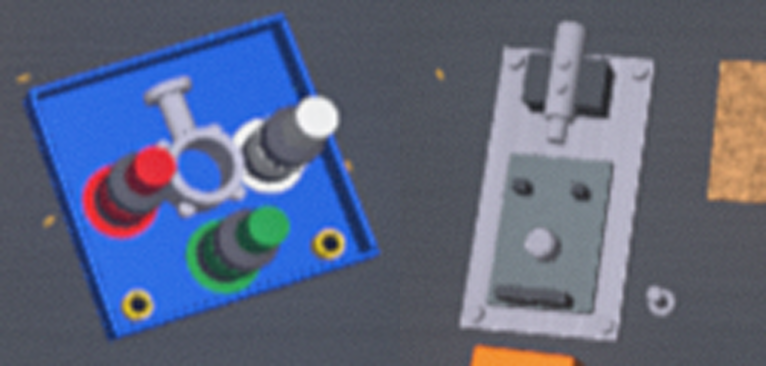

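The crop shows the casting in the tray at roughly (205,165), surrounded by the red (155,165), green (265,225) and white (317,115) caps. That matches the description. The fixture's boss is at (540,245), with the cheeks and ram above it. The poses from colour and depth agree with the nominal tray layout, so I'll move the pots.

```bash
cat >> h.py <<'E'
Y=np.radians(17.2); TR=np.array([.4624,-.2994])
def rot(a): return np.array([[np.cos(a),-np.sin(a)],[np.sin(a),np.cos(a)]])
pad={"red":TR+rot(Y)@[0,.062],"green":TR+rot(Y)@[-.066,0],"white":TR+rot(Y)@[0,-.062]}
MA=np.array([.5715,.0278]); YM=np.radians(-4.4)
spot={c:MA+rot(YM)@[0,y] for c,y in(("red",.078),("green",0),("white",-.078))}
FX=np.array([.4678,.290]); YF=np.radians(-5.5)
ZT=.26
def carry(a,za,ya,b,zb,yb,w,grip,opn):
    Ra,Rb=down(ya),down(yb)
    for q,R,z in((a,Ra,za),(b,Rb,zb)):
        assert inverse_kinematics([*q,ZT],R) is not None and inverse_kinematics([*q,z],R) is not None
    movep([*a,ZT],Ra); command_gripper(w)
    move_l([*a,za+.04],feed=.3); move_l([*a,za],feed=.1)
    command_gripper(0,grip); s=sense(); g=s["finger_gap"]; print("gap",g,"F",s["gripper_force"])
    move_l([*a,za+.03],feed=.12); move_l([*a,ZT],feed=.3)
    print("lifted",sense()["finger_gap"])
    movep([*b,ZT],Rb)
    move_l([*b,zb+.03],feed=.25); hit=move_l([*b,zb],feed=.05,until_force=12)
    print("hit",hit,sense()["position"]-[*b,zb])
    command_gripper(g+opn); move_l([*b,zb+.05],feed=.12); move_l([*b,ZT],feed=.3)
    print("t",sense()["time_s"])
E
python3 - <<'E'
from h import *
for n,q,y in [("pad "+c,pad[c],Y) for c in pad]+[("mat "+c,spot[c],YM) for c in spot]+[("val",TR,Y),("fix",FX,YF)]:
    for o in(0,np.pi/2,np.pi,-np.pi/2):
        j=inverse_kinematics([*q,.1],down(y+o)); k=inverse_kinematics([*q,ZT],down(y+o))
        print(n,round(o,1),None if j is None else j.round(2)[[0,6]], k is not None)
E
```

```text
pad red 0 [ 0.57 -0.98] True
pad red 1.6 [0.81 0.41] True
pad red 3.1 [1.   1.82] True
pad red -1.6 [ 0.31 -2.35] True
pad green 0 [ 0.7  -0.76] True
pad green 1.6 [0.93 0.63] True
pad green 3.1 [1.16 2.01] True
pad green -1.6 [ 0.45 -2.14] True
pad white 0 [ 0.66 -0.77] True
pad white 1.6 [0.87 0.62] True
pad white 3.1 [1.09 1.99] True
pad white -1.6 [ 0.42 -2.14] True
mat red 0 [ 0.08 -2.18] True
mat red 1.6 [ 0.21 -0.73] True
mat red 3.1 [0.32 0.74] True
mat red -1.6 [0.53 2.07] True
mat green 0 [ 0.14 -1.98] True
mat green 1.6 [ 0.32 -0.57] True
mat green 3.1 [0.44 0.89] True
mat green -1.6 [0.68 2.19] True
mat white 0 [ 0.2  -1.79] True
mat white 1.6 [ 0.43 -0.41] True
mat white 3.1 [0.54 1.06] True
mat white -1.6 [-0.74 -2.41] True
val 0 [ 0.61 -0.86] True
val 1.6 [0.84 0.52] True
val 3.1 [1.05 1.91] True
val -1.6 [ 0.36 -2.23] True
fix 0 [-0.89 -2.08] True
fix 1.6 [ 0.13 -1.41] True
fix 3.1 [0.11 0.18] True
fix -1.6 [0.19 1.66] True
```

```bash
python3 - <<'E'
from h import *
carry(pad["red"],.116,Y+np.pi/2,spot["red"],.113,YM+np.pi/2,.06,40,.025)
E
```

```text
gap 0.029295047129907374 F 39.15753364562988
lifted 0.02879230116293816
hit True [-5.88925515e-04 -1.45871416e-04 -8.32188254e-05]
t 8.4333
```

```bash
python3 - <<'E'
from h import *
for c in("green","white"):
    carry(pad[c],.116,Y+np.pi/2,spot[c],.113,YM+np.pi/2,.06,40,.025)
movep([*(TR+rot(Y)@[.08,0]),.30],down(Y+np.pi)); sleep(.3)
p,P,_=cloud("wrist"); np.savez("w1.npz",p=p,P=P)
q,_=camera("top")
cv2.imwrite("pics/a1.png",cv2.cvtColor(np.hstack([cv2.resize(p,(400,300)),cv2.resize(q,(400,300))]),cv2.COLOR_RGB2BGR))
H=hsv(p); Z=P[...,2]
for lo,hi in((.038,.05),(.026,.036)):
  m=(Z>lo)&(Z<hi)&((H[...,1]<90)if lo>.03 else (H[...,0]>100)&(H[...,1]>150)); n,l,st,c=cv2.connectedComponentsWithStats(m.astype(np.uint8))
  for i in range(1,n):
    if st[i,4]>150: print(lo,st[i],c[i].round(),cv2.minEnclosingCircle((P[l==i][:,:2]*1000).astype(np.float32)),cv2.minAreaRect((P[l==i][:,:2]*1000).astype(np.float32)))
E
```

```text
gap 0.028649846310019367 F 39.221309423446655
lifted 0.02906036860084553
hit True [-5.70022874e-04 -1.01139701e-04 -4.14570048e-05]
t 16.7917
gap 0.029483918660004122 F 39.21105444431305
lifted 0.028887341643657232
hit True [-6.28565484e-04 -1.53119022e-05 -1.93412602e-04]
t 24.725
0.038 [ 232   60   53   55 1055] [258.  87.] ((461.4442443847656, -301.5242004394531), 29.860689163208008) ((461.4668273925781, -301.45550537109375), (58.491546630859375, 58.39995574951172), 42.67366027832031)
0.038 [247 143  23   7 155] [258. 146.] ((526.2357177734375, -281.434326171875), 13.940074920654297) ((526.0660400390625, -281.4461364746094), (7.860232830047607, 26.924802780151367), 17.76758575439453)
0.038 [398 206  31  29 192] [408. 215.] ((558.600341796875, -58.14374542236328), 22.277082443237305) ((555.1366577148438, -66.20304107666016), (17.67306900024414, 44.55377960205078), 66.7431640625)
0.026 [ 159    0  198  171 2448] [259. 108.] ((466.3570861816406, -300.5179138183594), 142.41590881347656) ((466.3519287109375, -299.9526062011719), (190.9492950439453, 214.82225036621094), 17.140501022338867)
0.026 [194 339  70  18 272] [223. 348.] ((848.4639282226562, -229.88006591796875), 56.40009307861328) ((848.5769653320312, -229.8796844482422), (3.1210033893585205, 112.79981231689453), 0.1835152804851532)
```

View pics/a1.png

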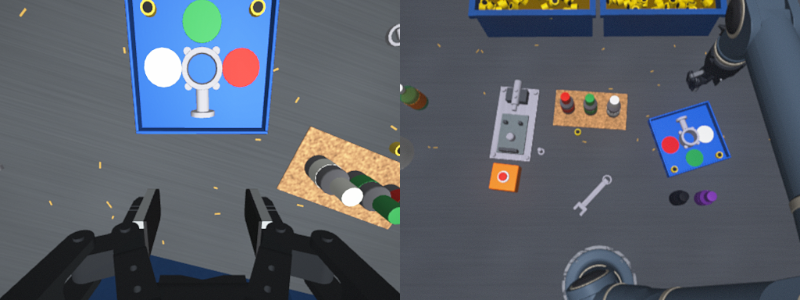

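All three pots stand upright on the mat. The wrist view shows the casting alone in the tray, its ring at (202,68) and flange at (202,115), with the three pads clear. I'll take the casting to the fixture.

```bash
python3 - <<'E'
from h import *
# pad centres from the wrist picture
z=np.load("w1.npz"); p,P=z["p"],z["P"]; H=hsv(p); h,s,v=H[...,0],H[...,1],H[...,2]
inb=np.linalg.norm(P[...,:2]-TR,axis=-1)<.11
for n,m in dict(red=((h<8)|(h>172))&(s>120),green=(h>45)&(h<80)&(s>100),white=(s<40)&(v>200)).items():
    m=m&inb&(P[...,2]<.015); print(n,m.sum(),cv2.minEnclosingCircle((P[m][:,:2]*1000).astype(np.float32)),pad[n])
carry(np.array([.4615,-.3015]),.039,np.radians(17.3)+np.pi,FX,.0535,YF+np.pi,.085,60,.022)
movep([*(FX+rot(YF)@[.08,0]),.30],down(YF+np.pi)); sleep(.3)
p,P,_=cloud("wrist"); np.savez("w2.npz",p=p,P=P); q,_=camera("top")
cv2.imwrite("pics/a2.png",cv2.cvtColor(np.hstack([cv2.resize(p,(400,300)),cv2.resize(q,(400,300))]),cv2.COLOR_RGB2BGR))
H=hsv(p); Z=P[...,2]
m=(Z>.054)&(Z<.066)&(H[...,1]<90); n,l,st,c=cv2.connectedComponentsWithStats(m.astype(np.uint8))
for i in range(1,n):
    if st[i,4]>100: print(st[i],cv2.minEnclosingCircle((P[l==i][:,:2]*1000).astype(np.float32)),np.median(P[l==i][:,2]))
E
```

```text
red 1809 ((442.4848327636719, -242.49468994140625), 29.312530517578125) [ 0.4440661  -0.24017274]
green 2137 ((397.3851013183594, -321.1708679199219), 29.335023880004883) [ 0.39935163 -0.31891673]
white 1907 ((487.6015319824219, -322.4307556152344), 69.15860748291016) [ 0.4807339  -0.35862726]
gap 0.05891593512967629 F 63.56040000915527
lifted 0.05905293765791703
hit True [-0.00022469 -0.00047605  0.00173403]
t 35.8417
[ 231   60   55   58 1163] ((467.25067138671875, 287.9316101074219), 29.884347915649414) 0.059647705837688136
[248 147  23   8 162] ((534.7328491210938, 282.25677490234375), 13.214693069458008) 0.05755091713779037
[ 43 179  30  34 230] ((566.96240234375, 30.558605194091797), 22.035419464111328) 0.060274355591172585
[106 178  29  34 174] ((571.347412109375, 108.60745239257812), 21.880523681640625) 0.060719241355661285
[  0 183  11  31 170] ((562.9779052734375, -37.18794250488281), 17.97090721130371) 0.06004387220266699
```

View pics/a2.png

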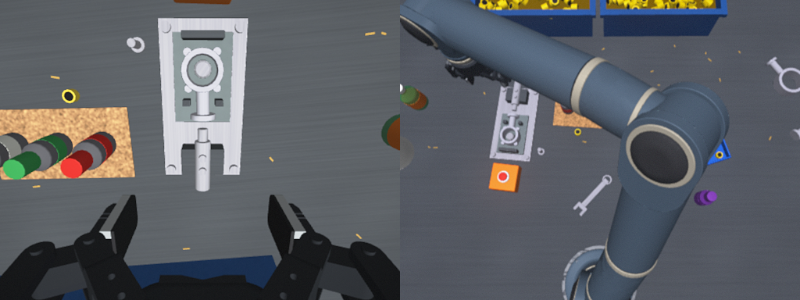

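The casting is seated: its top is at 59.7 mm (60 expected), the ring at (202,70) sits over the boss, and the neck at (202,105) is in the slot. Next, the pots go back to their pads.

```bash
python3 - <<'E'
from h import *
sh=rot(Y)@[-.0015,0]
for c in("white","green","red"):
    carry(spot[c],.113,YM+np.pi/2,pad[c]+sh,.117,Y+np.pi/2,.06,40,.025)
movep([*(TR+rot(Y)@[.08,0]),.32],down(Y+np.pi)); sleep(.3)
p,P,_=cloud("wrist"); q,_=camera("scene")
cv2.imwrite("pics/a3.png",cv2.cvtColor(np.hstack([cv2.resize(p,(400,300)),cv2.resize(q,(400,300))]),cv2.COLOR_RGB2BGR))
m=(P[...,2]>.114)&(P[...,2]<.13); n,l,st,c=cv2.connectedComponentsWithStats(m.astype(np.uint8))
for i in range(1,n):
    if st[i,4]>100: print(cv2.minEnclosingCircle((P[l==i][:,:2]*1000).astype(np.float32)),np.median(P[l==i][:,2]))
print(pad)
E
```

```text
gap 0.028984006115807634 F 39.141515493392944
lifted 0.028675594788227655
hit True [-0.00133063 -0.0003789   0.0003577 ]
t 44.475
gap 0.029122004451832318 F 39.3158483505249
lifted 0.028829202357901054
hit True [-0.0004759  -0.00015453  0.00072327]
t 52.5833
gap 0.02885218966938268 F 39.30683970451355
lifted 0.028639754388943374
hit True [-0.0005065  -0.00017453  0.00056594]
t 60.8583
((395.175048828125, -322.2929992675781), 14.805537223815918) 0.12082016384857408
((475.1492919921875, -361.6837158203125), 14.952916145324707) 0.12072606995083893
((439.63165283203125, -245.2277374267578), 14.88365650177002) 0.12079301580882018
((848.1328125, -350.92730712890625), 16.386913299560547) 0.11861284093553787
{'red': array([ 0.4440661 , -0.24017274]), 'green': array([ 0.39935163, -0.31891673]), 'white': array([ 0.4807339 , -0.35862726])}
```

View pics/a3.png

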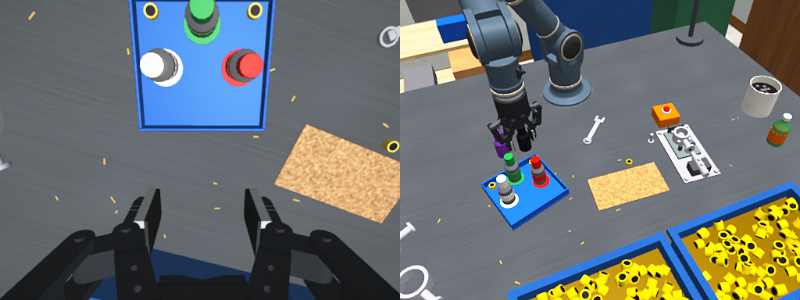

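Each pot stands on the pad of its own colour, with the caps at 120.8 mm (121 expected). By the wrist camera they are about 2.5 to 4 mm off the pad centres. The gripper is clear.

```bash
python3 -c "
from rig import *
print(finish_job())"
```

```text
the job is handed in; nothing more can be done
None
```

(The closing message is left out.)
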